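# Fetch the sample jar from behind the reagent bottles for weighing

## Task

The small amber jar is hemmed in by the two white bottles and the flask on the wooden board: first move all three over into the steel tray, standing upright; with all three in the tray, stand the jar in the middle of the balance's pan; then put each of the three back upright on the very pad it came from. Never tip any of them over, and leave the beaker, the mortar and the roll of tape where they are.

Things in the scene. Friction and masses are not known exactly. Their poses are not given: they have to be found in the camera images.
- tall_bottle: Round white plastic bottle, the tallest and slimmest: body 50 mm diameter, 142 mm high in all, with a white screw cap (32 mm diameter, from 118 to 142 mm above its foot) that is the place to grip it from above; about 0.2 kg. Origin: centre of its underside, z up.
- square_bottle: White plastic bottle with a square body (50 x 50 mm, 84 mm high), 118 mm high in all, with a round white screw cap (40 mm diameter, from 94 to 118 mm above its foot), to be gripped from above; about 0.22 kg. Origin: centre of its underside, z up, x and y square to its sides.
- flask: Conical clear glass flask, empty, with a black rubber stopper: foot 64 mm diameter, narrowing to a neck of 28 mm diameter from 64 to 84 mm above its foot, then the fixed stopper (28 to 30 mm diameter) up to 104 mm; grip the neck and stopper from above; about 0.18 kg. Origin: centre of its underside, z up.
- jar: Small squat jar to be fetched: amber glass 48 mm diameter with a flat metal lid 52 mm diameter (from 34 to 48 mm above its foot), 48 mm high in all, about 0.1 kg. At the start it stands on the bottle board, behind one bottle and between the two others, too close to them for the gripper. Origin: centre of its underside, z up.
- station: Fixed wooden bottle board, 200 (x) x 220 (y) mm, top 18 mm above the bench; along its back (+x) an upright edge 12 mm thick, 40 mm above the top, inner face 18 mm behind the jar. Black flush pads mark the places, in the board's frame: bottles at (-38, 0), (38, 68), (38, -68) mm, jar at (44, 0) mm. Which bottle is on which pad varies. Origin: centre of the underside, on the bench; z up.
- tray: Fixed shallow square steel tray, open at the top: 200 x 200 mm outside, walls 3 mm thick and 20 mm high, inner floor 3 mm above the bench. The side area for the bottles, on the left or the right of the board. Origin: centre of its underside; x and y along its sides.
- balance: Fixed white laboratory balance with a round steel pan of 104 mm diameter whose top is 70 mm above the bench; the white housing (220 x 180 mm, 56 mm high) with the display reaches from 140 mm before the pan's centre (-x) to 80 mm behind it. On the other side of the board from the tray. Origin: on the bench right below the centre of the pan.
- beaker: Bystander: empty glass beaker, 68 mm diameter, 85 mm high, on the bench beyond the board. Origin: centre of its underside.
- mortar: Bystander: white ceramic mortar bowl, 84 mm diameter, 50 mm high, on the bench beyond the board. Origin: centre of its underside.
- tape_roll: Bystander: brown roll of tape lying flat, 80 mm diameter, 25 mm high, on the bench beyond the board. Origin: centre of its underside.

How it is judged:
On the way, in this order (a step that is already met when the one before it is completed fails the run):
1. both white bottles and the flask stand upright in the steel tray (x of tall_bottle in the frame of tray between -0.085 and 0.085 m and y of tall_bottle in the frame of tray between -0.085 and 0.085 m and z of each of tall_bottle, square_bottle, flask in the frame of tray below 0.012 m and angle between each of tall_bottle, square_bottle, flask's own z axis and vertical below 0.1 rad and linear speed of each of tall_bottle, square_bottle, flask below 0.03 m/s and x of square_bottle in the frame of tray between -0.085 and 0.085 m and y of square_bottle in the frame of tray between -0.085 and 0.085 m and x of flask in the frame of tray between -0.085 and 0.085 m and y of flask in the frame of tray between -0.085 and 0.085 m), for 0.2 s.
2. the jar stands in the middle of the balance's pan, let go, while all three others are in the tray (all of step 1 and horizontal distance between jar and balance below 0.015 m and z of jar in the frame of balance between 0.064 and 0.076 m and angle between jar's own z axis and vertical below 0.1 rad and linear speed of jar below 0.03 m/s and contact force between the fingers and tall_bottle below 0.1 N and contact force between the fingers and square_bottle below 0.1 N and contact force between the fingers and flask below 0.1 N and contact force between the fingers and jar below 0.1 N), for 0.2 s.
3. each bottle and the flask is back on the pad it came from (distance of each of tall_bottle, square_bottle, flask from where it was at the start of the episode below 0.015 m and angle between each of tall_bottle, square_bottle, flask's own z axis and vertical below 0.1 rad and linear speed of each of tall_bottle, square_bottle, flask below 0.03 m/s), for 0.2 s.
At the end, for the whole second after the job is handed in: The jar stands upright on the balance's pan within 15 mm of its centre; the two white bottles and the flask each stand upright within 15 mm of where they stood at the start; all are released and at rest (all of step 3 and horizontal distance between jar and balance below 0.015 m and z of jar in the frame of balance between 0.064 and 0.076 m and angle between jar's own z axis and vertical below 0.1 rad and linear speed of jar below 0.03 m/s and contact force between the fingers and tall_bottle below 0.1 N and contact force between the fingers and square_bottle below 0.1 N and contact force between the fingers and flask below 0.1 N and contact force between the fingers and jar below 0.1 N); the robot touches nothing.
It fails at once if a bottle, the flask or the jar is tipped over (more than about 35 degrees) (angle between any of tall_bottle, square_bottle, flask, jar's own z axis and vertical above 0.6 rad).
It fails at once if the beaker, the mortar or the roll of tape is moved by more than 20 mm (distance of any of beaker, mortar, tape_roll from where it was at the start of the episode above 0.02 m).
It also fails if it takes over 139 s, if anything falls off the work surface, if the arm or the gripper's body presses on something with over 40 N, if the wrist force passes 120 N, or if a joint passes its speed limit or range.

## Robot

A 6-joint arm with a two-finger parallel gripper is mounted at the origin on the work surface. World frame = base frame: x ahead of the robot, y to its left, z up, the work surface at z = 0. Lengths are in m, angles in rad, forces in N, time in s.
With the tool pointing down it reaches from about 0.25 to 0.775 m from the base axis. Payload 4 kg.
Tool frame: the origin (TCP) lies between the finger pads; the fingertips stand tips_ahead ahead of it and the grasp point (between the pads) lies 6 mm ahead of it (tips_ahead is the distance from the TCP to the fingertips, in m); z points along the fingers, y is the line along which they close (so a half turn about z gives the same grasp; the last joint's range is limited). The gripper opens to 94 mm and grips with 3 to 60 N. Pads are 16 mm wide; open, the fingers measure 119 mm over their backs; the gripper's body (75 mm by 177 mm) begins 78 mm behind the grasp point.
Start: joints at [1.062, 0.087, 1.371, -0, 1.684, -0.103], TCP at [0.217, 0.505, 0.231] pointing down, gripper open.
Joint ranges: [-3.1, 3.1], [-0.76, 2.03], [0.27, 2.55], [-1.08, 4.22], [0.17, 2.65], [-2.57, 2.57]. Speed limits (rad/s): [2.79, 2.79, 3.14, 3.14, 3.14, 3.14].

## Interface

Orientations are given as a unit quaternion [x, y, z, w].
In Python, from rig import get_state, get_image, finish_job, tips_ahead gives the robot as it stands.
- The arm moves only by the tool step_arm, never from a script. Its argument "series" is text: rows parted by semicolons, each of 4 numbers parted by spaces: the shift along the tool's x, y, z normalised to -1 to 1, where 1 is 50 cm, then the turn about the tool's z normalised to -1 to 1, where 1 is pi/2 rad. In form: dx dy dz turn; .... A call has 1 to 8 rows; each row shifts and turns the commanded pose from where the row before left it, along the tool's axes as they then stand; what a row does not reach is not made up. A row lasts 1/12 s, in which the tool goes at most 41.7 mm and 7.16 degrees, less where a joint would pass 70% of its speed; a pose out of reach is approached as far as the arm can. A call with a number of a shift or a turn outside -1 to 1 is refused whole. A call with a gripper value outside its range is refused whole. "fingers" is the opening, from -1 (shut) to 1 (fully open), set as the call begins (left out, the last holds). The fingers move at their own pace and stop on an object; "grip_force" is the grip in N (left out, the last holds). Time passes only in rows, so rows that do not move let the fingers close. It gives the time, the measured TCP pose, the force, the opening and the grip force at its end, in the units of the state.
- get_state(): the state, without advancing time (a new reading comes with each control period).
- get_image(name): name is "scene" or "side" or "wrist"; returns a dict with "pixels" (384x512x3 uint8, red, green, blue), "fx", "fy", "cx", "cy" (pixels), "D" ([k1, k2, p1, p2, k3] as OpenCV has them; the pictures are not rectified), "origin" and "rotation" of the camera in the world; the wrist camera has in their place "T_tool_cam" (4x4, takes a point from camera to tool coordinates, whose origin is the TCP and whose axes are the flange's). Camera axes: x right, y down, z forward; pixel columns grow to the right and rows downward; lengths in m; the calibration is good to about 2 mm. A picture is of the moment at which its call begins: read the wrist's pose just before it. There is no depth.
- finish_job(): hands the job in; it is judged then, once.
The state is a dict: "t": time; "qpos": joint angles; "qvel": joint speeds; "effort": joint torques, N m; "tcp_pos": TCP position; "tcp_rot": TCP orientation; "contact_force": force on the tool from outside, world axes, zero at the start; "wrist_torque": the same for the moment, N m; "width": finger opening in m; "gripper_force": force on a finger pad.
Only numpy, scipy, OpenCV 4.12 (cv2) and the standard library are available. Lean on these libraries where they do the work, as an engineer would, in place of code of your own. Each camera call takes 0.05 s, during which the arm holds its last target. There are 200 camera calls.

## Working session

There is one attempt and no reset: what is moved stays moved. The work goes in short steps, Python scripts to look and compute and a tool call to move; the robot and the scene stay as the last step left them, time stands still between calls to the robot, and variables do not carry over. Pictures are saved under pics/ and viewed, at most 14 in all, crops included, and the job is handed in when it is done.

Besides the shell and the picture viewer there is one more tool, called after "Call:" as a command line: name --argument value ..., lists and objects as JSON in quotes. step_arm: Moves the arm, as the interface text tells. Its arguments: {"type":"object","properties":{"series":{"type":"string"},"fingers":{"type":"number"},"grip_force":{"type":"number"}},"required":["series"]}

```bash
mkdir -p pics; ls
python3 - <<'E'
from rig import *
import cv2
s=get_state();print({k:s[k] for k in('t','tcp_pos','tcp_rot','width')}, tips_ahead if not callable(tips_ahead) else tips_ahead())
for n in('scene','side'):
    d=get_image(n);cv2.imwrite(f'pics/{n}0.png',d['pixels'][:,:,::-1]);print(n,{k:v for k,v in d.items() if k!='pixels'})
E
```

```text
pics
{'t': 0.0, 'tcp_pos': array([0.21689464, 0.50490172, 0.22931086]), 'tcp_rot': array([ 2.01524133e-01,  9.79482944e-01, -1.04219245e-03, -3.16043059e-04]), 'width': 0.09393800873333437} 0.025
scene {'fx': 366.95728302992285, 'fy': 366.95728302992285, 'cx': 255.414516431859, 'cy': 196.39758295768746, 'D': array([-0.11882338,  0.        ,  0.        ,  0.        ,  0.        ]), 'origin': array([1.19965327, 0.14377475, 0.91063125]), 'rotation': array([ 0.59847077,  0.74140237, -0.23898011, -0.18719982])}
side {'fx': 450.2460984991162, 'fy': 450.2460984991162, 'cx': 248.7194608247772, 'cy': 192.97280577270487, 'D': array([-0.18083123,  0.        ,  0.        ,  0.        ,  0.        ]), 'origin': array([ 0.16543679, -0.63938888,  0.8664987 ]), 'rotation': array([ 0.88723587, -0.27322321,  0.11483138, -0.35351852])}
```

View pics/scene0.png

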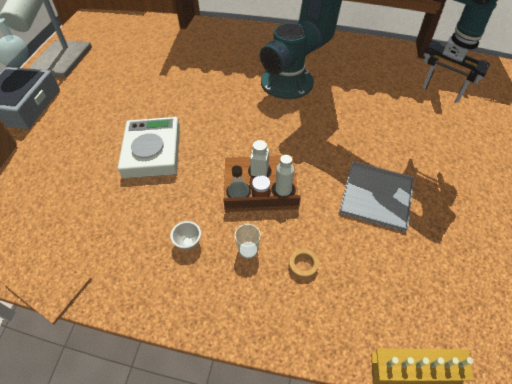

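View pics/side0.png

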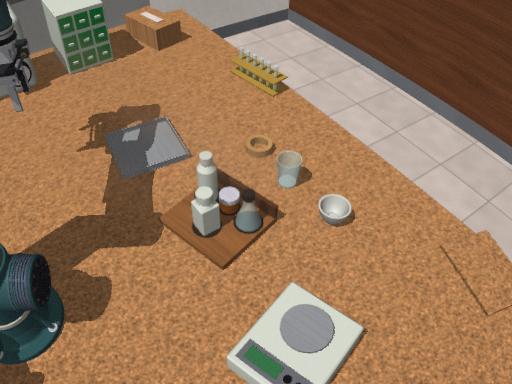

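The scene picture shows the square bottle on the front pad (cap ~260,146), the tall bottle at +y (cap ~286,160), the flask at -y (stopper ~237,172), the jar lid at ~261,184, the tray at ~378,195 and the pan at ~147,147. I'll enlarge these for accurate points.

Run:
```python
import cv2
a=cv2.imread('pics/scene0.png');cv2.imwrite('pics/sc1.png',cv2.resize(a[130:220,215:305],None,fx=6.6,fy=6.6,interpolation=cv2.INTER_CUBIC))
b=cv2.imread('pics/side0.png');cv2.imwrite('pics/si1.png',cv2.resize(b[145:265,155:285],None,fx=5,fy=5,interpolation=cv2.INTER_CUBIC))
A=cv2.resize(a[155:240,330:420],None,fx=4.4,fy=4.4,interpolation=cv2.INTER_CUBIC);B=cv2.resize(a[110:195,110:200],None,fx=4.4,fy=4.4,interpolation=cv2.INTER_CUBIC)
cv2.imwrite('pics/sc2.png',cv2.hconcat([A,B]));print(A.shape)
```

```text
(374, 396, 3)
```

View pics/sc1.png

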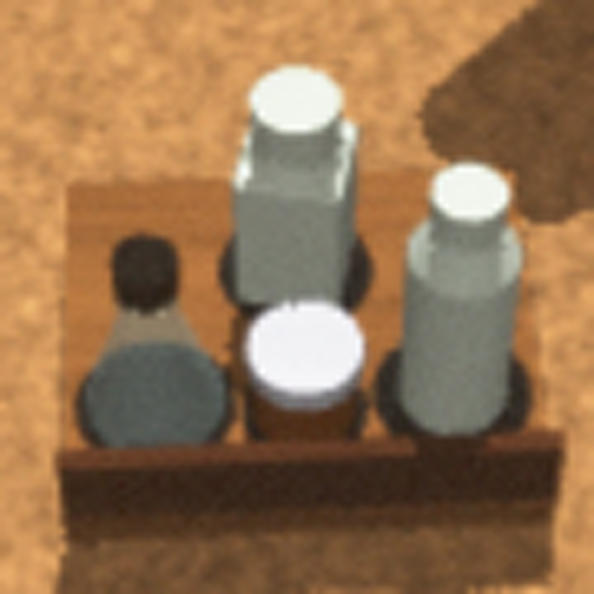

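View pics/si1.png

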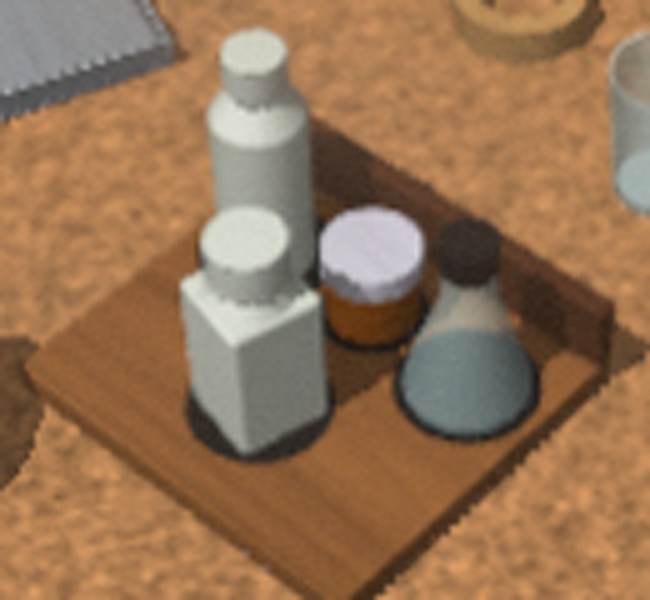

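View pics/sc2.png

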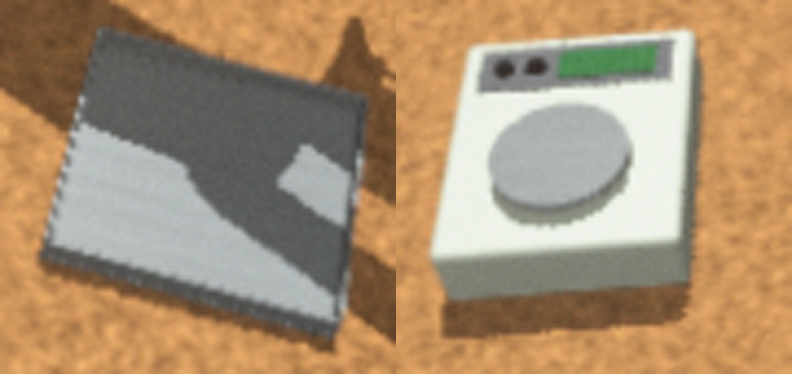

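```bash
cat > h.py <<'E'
import numpy as np,cv2
from scipy.spatial.transform import Rotation as R
from rig import *
def ray(d,uv,z,o=None,Rm=None):
    K=np.array([[d['fx'],0,d['cx']],[0,d['fy'],d['cy']],[0,0,1]])
    p=cv2.undistortPoints(np.array([[uv]],float),K,d['D'])[0,0]
    if o is None: o=d['origin'];Rm=R.from_quat(d['rotation']).as_matrix()
    v=Rm@np.array([p[0],p[1],1]);return o+v*(z-o[2])/v[2]
def crop(xy,s,off): return [(xy[i]+.5)/s-.5+off[i] for i in(0,1)]
def yaw(): 
    s=get_state();m=R.from_quat(s['tcp_rot']).as_matrix();return s,m,np.degrees(np.arctan2(m[1,0],m[0,0]))
E
python3 - <<'E'
from h import *
S=get_image('scene');D=get_image('side')
print('S axes',R.from_quat(S['rotation']).as_matrix().round(2).tolist())
sc={'sq':((296,100),.136),'tall':((470,193),.160),'flask':((146,252),.122),'jar':((305,348),.066),'FL':((68,183),.018)}
si={'sq':((246,238),.136),'tall':((254,52),.160),'flask':((470,236),.122),'jar':((373,242),.066),'F+y':((30,365),.018),'backR':((612,305),.058)}
for k,(p,z) in sc.items(): print('scene',k,ray(S,crop(p,6.6,(215,130)),z).round(4))
for k,(p,z) in si.items(): print('side',k,ray(D,crop(p,5,(155,145)),z).round(4))
for p in((100,30),(366,95),(340,328),(42,255)): print('tray',ray(S,crop(p,4.4,(330,155)),.02).round(4))
for p in((164,155),(94,155),(234,155)): print('pan',ray(S,crop(p,4.4,(110,110)),.07).round(4))
print('pan side',ray(D,(307,328),.07).round(4))
for p in((75,47),(296,32),(36,258),(284,240)): print('bal',ray(S,crop(p,4.4,(110,110)),.056).round(4))
for p in ((105,137),(166,118),(189,154),(125,174)): print('tray side',ray(D,p,.02).round(4))
for u,z in (((186,236),.05),((247,252),.085),((308,270),.085),((258,148),.025),((287,170),.085),((334,208),.05)): 
  print(u,ray(S if u in((186,236),(247,252),(308,270)) else D,u,z).round(3))
E
```

```text
S axes [[-0.21, 0.8, -0.56], [0.98, 0.17, -0.13], [-0.01, -0.58, -0.82]]
scene sq [ 0.4836 -0.0076  0.136 ]
scene tall [0.542  0.0777 0.16  ]
scene flask [ 0.5698 -0.0543  0.122 ]
scene jar [0.5638 0.0134 0.066 ]
scene FL [ 0.4519 -0.1286  0.018 ]
side sq [ 0.4837 -0.0112  0.136 ]
side tall [0.5382 0.071  0.16  ]
side flask [ 0.5757 -0.0554  0.122 ]
side jar [0.5647 0.0118 0.066 ]
side F+y [0.4011 0.075  0.018 ]
side backR [ 0.6418 -0.0817  0.058 ]
tray [0.3849 0.2769 0.02  ]
tray [0.4046 0.471  0.02  ]
tray [0.6064 0.4477 0.02  ]
tray [0.59   0.2511 0.02  ]
pan [ 0.4943 -0.3706  0.07  ]
pan [ 0.5043 -0.4219  0.07  ]
pan [ 0.4843 -0.3199  0.07  ]
pan side [ 0.4916 -0.3783  0.07  ]
bal [ 0.3873 -0.4953  0.056 ]
bal [ 0.3386 -0.3275  0.056 ]
bal [ 0.5933 -0.4317  0.056 ]
bal [ 0.5423 -0.2631  0.056 ]
tray side [0.4026 0.4538 0.02  ]
tray side [0.5985 0.4315 0.02  ]
tray side [0.5755 0.2416 0.02  ]
tray side [0.3893 0.2689 0.02  ]
(186, 236) [ 0.771 -0.148  0.05 ]
(247, 252) [0.8   0.028 0.085]
(308, 270) [0.817 0.184 0.085]
(258, 148) [0.75  0.149 0.025]
(287, 170) [ 0.72  -0.018  0.085]
(334, 208) [ 0.758 -0.161  0.05 ]
```

Call:
step_arm --series "0 0 -0.04 -0.07;0 0 -0.04 -0.07;0 0 -0.04 -0.07;0 0 -0.04 -0.07;0 0 -0.04 -0.07;0 0 -0.04 -0.07;0 0 0 0" --fingers 1

```text
t: 0.78
tcp_pos: [0.2176, 0.5062, 0.3552]
tcp_rot: [-0.127, 0.992, 0.003, 0.002]
contact_force: [-0.2, -0.3, 0.2]
width: 0.094
gripper_force: 0.0
```

Run:
```python
from h import *
s,m,y=yaw();print(s['tcp_pos'],m.round(4).tolist(),y,s['qpos'].round(2))
W=get_image('wrist');print(W['T_tool_cam'].round(4).tolist(),W['fx'],W['cx'],W['cy'],W['D'])
t=np.array([.52,.01,.40])-s['tcp_pos'];print('units',(m.T@t)/.5)
```

```text
[0.21762229 0.50618582 0.35515402] [[-0.9675, -0.2529, 0.0039], [-0.2528, 0.9675, 0.007], [-0.0056, 0.0058, -1.0]] -165.35422903374618 [ 1.06  0.09  1.12 -0.    1.92 -0.76]
[[-0.0004, -0.9616, -0.2745, 0.0803], [1.0, -0.0002, -0.0008, 0.0009], [0.0007, -0.2745, 0.9616, -0.1545], [0.0, 0.0, 0.0, 1.0]] 324.5881560064111 259.70871512316023 187.199020122105 [-0.04610232  0.          0.          0.          0.        ]
units [-0.33468706 -1.11250844 -0.0942592 ]
```

Call:
step_arm --series "-0.056 -0.058 0 0;-0.056 -0.058 0 0;-0.056 -0.058 0 0;-0.056 -0.058 0 0;-0.056 -0.058 0 0;-0.056 -0.058 0 0;-0.056 -0.058 0 0;0 0 0 0"

```text
t: 1.5
tcp_pos: [0.4628, 0.3535, 0.3463]
tcp_rot: [-0.121, 0.993, -0.002, -0.002]
contact_force: [-1.0, 0.2, -0.6]
width: 0.0937
gripper_force: 0.0
```

```bash
cat >> h.py <<'E'
def wsnap(name):
    s=get_state();W=get_image('wrist');cv2.imwrite(f'pics/{name}.png',W['pixels'][:,:,::-1])
    np.save(f'pics/{name}.npy',np.r_[s['tcp_pos'],s['tcp_rot']]);return s
def wray(name,uv,z):
    p=np.load(f'pics/{name}.npy');W=get_image('wrist');m=R.from_quat(p[3:]).as_matrix();T=W['T_tool_cam']
    return ray(W,uv,z,p[:3]+m@T[:3,3],m@T[:3,:3])
E
python3 -c "
from h import *
wsnap('wt')"
```

Call:
step_arm --series "0.011 -0.078 0 0;0.011 -0.078 0 0;0.011 -0.078 0 0;0.011 -0.078 0 0;0.011 -0.078 0 0;0.011 -0.078 0 0;0.011 -0.078 0 0;0.011 -0.078 0 0"

```text
t: 2.22
tcp_pos: [0.4926, 0.0446, 0.3493]
tcp_rot: [-0.127, 0.992, 0.0, -0.001]
contact_force: [0.7, 0.3, -0.1]
width: 0.094
gripper_force: 0.0
```

Call:
step_arm --series "0.011 -0.078 0 0;0 0 0 0;0 0 0 0"

```text
t: 2.47
tcp_pos: [0.4976, 0.0053, 0.3491]
tcp_rot: [-0.125, 0.992, 0.001, -0.001]
contact_force: [0.1, 1.0, 0.6]
width: 0.0937
gripper_force: 0.0
```

```bash
python3 -c "
from h import *
print(wsnap('wb')['tcp_pos'])"
```

```text
[0.49755103 0.00531643 0.34905092]
```

Call:
step_arm --series "0.02 -0.078 0 0;0.02 -0.078 0 0;0.02 -0.078 0 0;0.02 -0.078 0 0;0.02 -0.078 0 0;0.02 -0.078 0 0;0.02 -0.078 0 0;0.02 -0.078 0 0"

```text
t: 3.18
tcp_pos: [0.5001, -0.3152, 0.3502]
tcp_rot: [-0.128, 0.992, 0.0, 0.0]
contact_force: [1.3, 0.2, 0.1]
width: 0.0941
gripper_force: 0.0
```

Call:
step_arm --series "0.02 -0.078 0 0;0 0 0 0;0 0 0 0"

```text
t: 3.43
tcp_pos: [0.5001, -0.356, 0.3482]
tcp_rot: [-0.126, 0.992, 0.002, -0.001]
contact_force: [-0.2, 0.8, -0.4]
width: 0.094
gripper_force: 0.0
```

```bash
python3 -c "
from h import *
print(wsnap('wp')['tcp_pos'])
a=[cv2.imread(f'pics/{n}.png') for n in('wt','wp')]
cv2.imwrite('pics/tp.png',cv2.resize(cv2.hconcat(a),(800,300),interpolation=cv2.INTER_AREA))
cv2.imwrite('pics/wb2.png',cv2.resize(cv2.imread('pics/wb.png'),(768,576),interpolation=cv2.INTER_CUBIC))"
```

```text
[ 0.50010362 -0.35595109  0.34820937]
```

View pics/tp.png

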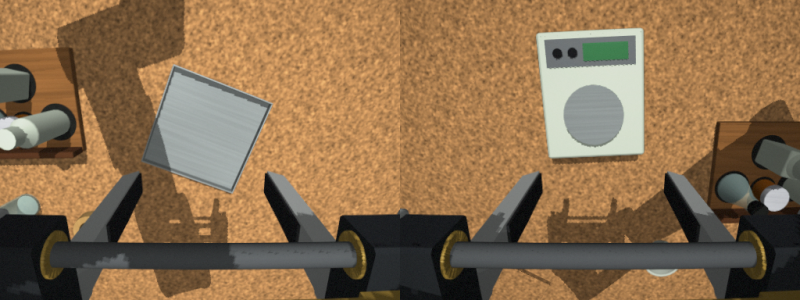

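View pics/wb2.png

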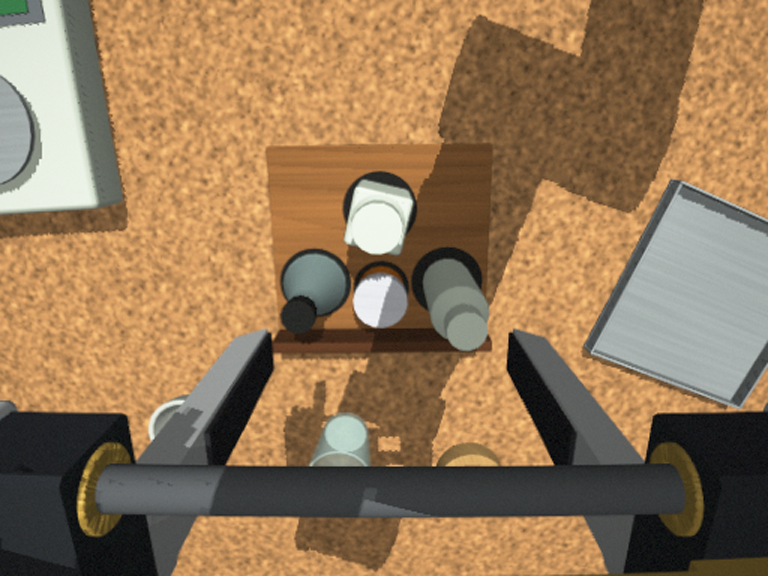

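Run:
```python
from h import *
for k,p,z in (('sq',(378,227),.136),('tall',(467,327),.160),('flask',(299,314),.122),('jar',(380,300),.066),('c-y',(267,147),.018),('c+y',(491,144),.018),('padsq',(380,207),.018),('padF',(315,284),.018),('padT',(447,280),.018)): print(k,wray('wb',crop(p,1.5,(0,0)),z).round(4))
T=[wray('wt',crop(p,.78125,(0,0)),.02).round(4) for p in((175,66),(271,103),(234,191),(143,160))];print('tray',T,np.mean(T,0))
print('pan',wray('wp',crop((193.7,115.5),.78125,(0,0)),.07).round(4))
s,m,y=yaw();print(s['tcp_pos'],m.round(3).tolist(),y)
```

```text
sq [ 0.4816 -0.007   0.136 ]
tall [0.5348 0.0759 0.16  ]
flask [ 0.5709 -0.053   0.122 ]
jar [0.5603 0.0128 0.066 ]
c-y [ 0.4518 -0.1278  0.018 ]
c+y [0.3958 0.0814 0.018 ]
padsq [ 0.4814 -0.0078  0.018 ]
padF [ 0.5754 -0.054   0.018 ]
padT [0.5375 0.0778 0.018 ]
tray [array([0.3823, 0.2806, 0.02  ]), array([0.4041, 0.4706, 0.02  ]), array([0.5956, 0.4521, 0.02  ]), array([0.5743, 0.2563, 0.02  ])] [0.489075 0.3649   0.02    ]
pan [ 0.4922 -0.3725  0.07  ]
[ 0.49910307 -0.3564585   0.35043056] [[-0.968, -0.251, 0.0], [-0.251, 0.968, 0.0], [-0.0, 0.0, -1.0]] -165.4570649173735
```

The wrist picture shows the board seen square on: sq cap (378,227), tall cap (467,327), stopper (299,314), jar lid (380,300). All three cameras agree within a few mm. The board is at about (.519,.001) with yaw 15°, the tray at about (.492,.362), and the pan at about (.493,-.373).

Call:
step_arm --series "-0.0243 0.0683 0.0217 0;-0.0243 0.0683 0.0217 0;-0.0243 0.0683 0.0217 0;-0.0243 0.0683 0.0217 0;-0.0243 0.0683 0.0217 0;-0.0243 0.0683 0.0217 0;-0.0243 0.0683 0.0217 0;-0.0243 0.0683 0.0217 0"

```text
t: 4.85
tcp_pos: [0.5244, -0.066, 0.2633]
tcp_rot: [-0.126, 0.992, -0.0, 0.0]
contact_force: [-0.7, -0.4, -0.6]
width: 0.0938
gripper_force: 0.0
```

Call:
step_arm --series "-0.0243 0.0683 0.0217 0;-0.0243 0.0683 0.0217 0;-0.0243 0.0683 0.0217 0;-0.0243 0.0683 0.0217 0;0 0 0 0;0 0 0 0;0 0 0 0"

```text
t: 5.43
tcp_pos: [0.5375, 0.0764, 0.2205]
tcp_rot: [-0.127, 0.992, -0.0, 0.0]
contact_force: [-0.2, -0.1, -0.2]
width: 0.0942
gripper_force: 0.0
```

```bash
cat >> h.py <<'E'
def go(*t):
    "units from here to t (average of readings via noise-limited state)"
    s,m,y=yaw();print('tcp',s['tcp_pos'].round(4),'yaw',round(y,2),'units',((m.T@(np.array(t)-s['tcp_pos']))/.5).round(4),'w',s['width'].round(4),'F',s['contact_force'].round(1))
E
python3 -c "
from h import *
for i in range(3): go(.5378,.0768,.154)
get_image('wrist');go(.5378,.0768,.154);get_image('wrist');go(.5378,.0768,.154);wsnap('w1')
cv2.imwrite('pics/w1c.png',cv2.imread('pics/w1.png')[100:384])"
```

```text
Traceback (most recent call last):
  File "h.py", line 20, in go
    s,m,y=yaw();print('tcp',s['tcp_pos'].round(4),'yaw',round(y,2),'units',((m.T@(np.array(t)-s['tcp_pos']))/.5).round(4),'w',s['width'].round(4),'F',s['contact_force'].round(1))
                                                                                                                              ^^^^^^^^^^^^^^^^
AttributeError: 'float' object has no attribute 'round'
```

Call:
step_arm --series "0 0 0.044 0;0 0 0.044 0;0 0 0.044 0;0 0 0 0;0 0 0 0"

```text
t: 5.85
tcp_pos: [0.5369, 0.0753, 0.1539]
tcp_rot: [-0.125, 0.992, -0.0, -0.001]
contact_force: [0.9, 0.8, 0.3]
width: 0.0941
gripper_force: 0.0
```

```bash
sed -i "s/s\['width'\].round(4)/round(s['width'],4)/" h.py; python3 -c "
from h import *
go(.5378,.0768,.154);wsnap('w1')
cv2.imwrite('pics/w1c.png',cv2.imread('pics/w1.png')[100:384])"
```

```text
tcp [0.5369 0.0753 0.1539] yaw -165.59 units [-0.0024  0.0026 -0.0002] w 0.0941 F [0.9 0.8 0.3]
```

View pics/w1c.png

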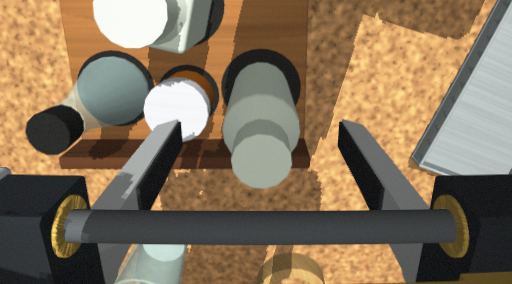

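The cap (261,155) is centred between the fingertips (180 and 343), so I'll close.

Call:
step_arm --series "0 0 0 0;0 0 0 0;0 0 0 0;0 0 0 0;0 0 0 0;0 0 0 0;0 0 0 0;0 0 0 0" --fingers -1 --grip_force 20

```text
t: 6.57
tcp_pos: [0.5373, 0.0769, 0.1543]
tcp_rot: [-0.127, 0.992, 0.0, -0.0]
contact_force: [-0.8, -0.4, -0.1]
width: 0.0442
gripper_force: 0.0
```

Call:
step_arm --series "0 0 -0.02 0;0 0 -0.05 0;0 0 -0.05 0;0 0 -0.05 0;0 0 0 0"

```text
t: 6.98
tcp_pos: [0.5398, 0.077, 0.2465]
tcp_rot: [-0.127, 0.992, -0.0, 0.006]
contact_force: [0.7, -0.1, 1.1]
width: 0.0109
gripper_force: 0.0
```

```bash
python3 -c "
from h import *
go(.542,.407,.24)"
```

```text
tcp [0.5398 0.077  0.2465] yaw -165.44 units [-0.17    0.6377  0.0133] w 0.0109 F [ 0.7 -0.1  1.1]
```

The fingers close at only about 75 mm/s, so I lifted too early. I'll reopen and check the bottle.

Call:
step_arm --series "0 0 0 0;0 0 0 0;0 0 0 0;0 0 0 0;0 0 0 0;0 0 0 0;0 0 0 0;0 0 0 0" --fingers 1

```text
t: 7.65
tcp_pos: [0.5373, 0.0768, 0.239]
tcp_rot: [-0.127, 0.992, 0.0, -0.0]
contact_force: [-0.3, 0.1, 0.6]
width: 0.0608
gripper_force: 0.0
```

Call:
step_arm --series "0 0 0 0;0 0 0 0;0 0 0 0;0 0 0 0;0 0 0 0"

```text
t: 8.07
tcp_pos: [0.5374, 0.0769, 0.2393]
tcp_rot: [-0.127, 0.992, 0.0, 0.0]
contact_force: [0.6, -0.2, 0.3]
width: 0.0924
gripper_force: 0.0
```

```bash
python3 -c "
from h import *
go(.5378,.0768,.154);wsnap('w2')
cv2.imwrite('pics/w2c.png',cv2.resize(cv2.imread('pics/w2.png')[100:384],None,fx=1.5,fy=1.5))"
```

```text
tcp [0.5374 0.0769 0.2393] yaw -165.45 units [-0.0008 -0.0004  0.1707] w 0.0924 F [ 0.6 -0.2  0.3]
```

View pics/w2c.png

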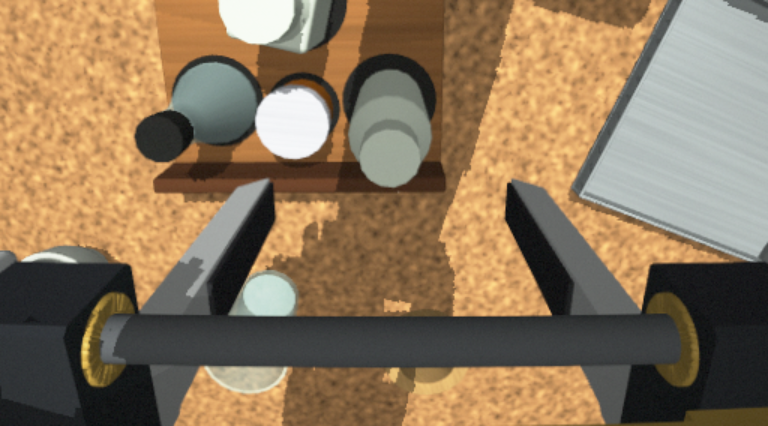

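The bottle is undisturbed (cap at 390,157, upright on its pad). I'll descend again and allow more closing time.

Call:
step_arm --series "0 0 0.057 0;0 0 0.057 0;0 0 0.056 0;0 0 0 0;0 0 0 0" --fingers 0.3

```text
t: 8.53
tcp_pos: [0.5362, 0.0768, 0.1528]
tcp_rot: [-0.127, 0.992, 0.0, -0.002]
contact_force: [0.6, 0.5, 1.1]
width: 0.064
gripper_force: 0.0
```

Call:
step_arm --series "0 0 0 0;0 0 0 0;0 0 0 0;0 0 0 0;0 0 0 0;0 0 0 0;0 0 0 0;0 0 0 0" --fingers -1 --grip_force 20

```text
t: 9.2
tcp_pos: [0.538, 0.0769, 0.1556]
tcp_rot: [-0.127, 0.992, -0.0, 0.001]
contact_force: [-1.0, 1.1, 6.0]
width: 0.0314
gripper_force: 20.0
```

Call:
step_arm --series "0 0 0 0;0 0 0 0;0 0 0 0;0 0 0 0"

```text
t: 9.53
tcp_pos: [0.538, 0.077, 0.1556]
tcp_rot: [-0.127, 0.992, -0.0, 0.001]
contact_force: [-0.3, -0.9, 4.9]
width: 0.0313
gripper_force: 20.0
```

```bash
python3 -c "
from h import *
go(.542,.407,.24)"
```

```text
tcp [0.538  0.077  0.1556] yaw -165.45 units [-0.174   0.6368 -0.1686] w 0.0313 F [-0.3 -0.9  4.9]
```

Call:
step_arm --series "0 0 -0.02 0;0 0 -0.04 0;0 0 -0.05 0;0 0 -0.05 0;-0.005 0.02 0 0;-0.01 0.04 0 0;-0.017 0.06 0 0;-0.02 0.075 0 0"

```text
t: 10.2
tcp_pos: [0.5374, 0.1778, 0.2322]
tcp_rot: [-0.125, 0.992, -0.0, -0.001]
contact_force: [0.7, 0.1, -1.3]
width: 0.0317
gripper_force: 20.0
```

Call:
step_arm --series "-0.02 0.075 0 0;-0.02 0.075 0 0;-0.02 0.075 0 0;-0.02 0.075 0 0;-0.018 0.065 0 0;-0.014 0.044 0 0;-0.01 0.033 0 0;0 0 0 0"

```text
t: 10.87
tcp_pos: [0.5394, 0.4112, 0.2302]
tcp_rot: [-0.129, 0.992, 0.0, -0.003]
contact_force: [-0.2, -0.1, -3.2]
width: 0.0317
gripper_force: 20.0
```

Call:
step_arm --series "0 0 0.04 0;0 0 0.04 0;0 0 0.04 0;0 0 0.02 0;0 0 0.014 0;0 0 0 0;0 0 0 0"

```text
t: 11.45
tcp_pos: [0.5416, 0.4068, 0.1573]
tcp_rot: [-0.126, 0.992, -0.0, -0.0]
contact_force: [-0.6, -0.4, -1.7]
width: 0.0321
gripper_force: 20.0
```

```bash
python3 -c "
from h import *
go(.542,.407,.1408)"
```

```text
tcp [0.5416 0.4068 0.1573] yaw -165.47 units [-0.0009  0.0002  0.0331] w 0.0321 F [-0.6 -0.4 -1.7]
```

Call:
step_arm --series "0 0 0.014 0;0 0 0.01 0;0 0 0.006 0;0 0 0 0;0 0 0 0"

```text
t: 11.87
tcp_pos: [0.5415, 0.4069, 0.1421]
tcp_rot: [-0.127, 0.992, -0.0, -0.0]
contact_force: [0.2, 0.3, -2.9]
width: 0.0314
gripper_force: 20.0
```

Call:
step_arm --series "0 0 0.003 0;0 0 0 0;0 0 0 0"

```text
t: 12.12
tcp_pos: [0.5416, 0.407, 0.1409]
tcp_rot: [-0.127, 0.992, 0.0, 0.0]
contact_force: [0.4, -0.9, -1.7]
width: 0.0315
gripper_force: 20.0
```

Call:
step_arm --series "0 0 0.003 0;0 0 0 0;0 0 0 0"

```text
t: 12.37
tcp_pos: [0.5419, 0.4073, 0.1407]
tcp_rot: [-0.127, 0.992, 0.0, 0.001]
contact_force: [-1.4, -1.1, 2.3]
width: 0.031
gripper_force: 20.0
```

Call:
step_arm --series "0 0 0 0;0 0 0 0;0 0 0 0;0 0 0 0;0 0 0 0;0 0 0 0;0 0 0 0" --fingers 0.3

```text
t: 12.95
tcp_pos: [0.5415, 0.407, 0.1391]
tcp_rot: [-0.127, 0.992, -0.0, -0.0]
contact_force: [0.8, -1.4, 0.3]
width: 0.061
gripper_force: 0.0
```

Call:
step_arm --series "0 0 -0.03 0;0 0 -0.05 0;0 0 -0.06 0;0 0 -0.06 0;0 0 0 0;0 0 0 0"

```text
t: 13.45
tcp_pos: [0.5425, 0.4076, 0.2425]
tcp_rot: [-0.127, 0.992, 0.001, 0.003]
contact_force: [-0.2, 0.5, -0.1]
width: 0.0613
gripper_force: 0.0
```

```bash
python3 -c "
from h import *
go(.482,-.0085,.19)"
```

```text
tcp [0.5425 0.4076 0.2425] yaw -165.45 units [ 0.3268 -0.7753  0.1016] w 0.0613 F [-0.2  0.5 -0.1]
```

Call:
step_arm --series "0.0296 -0.0705 0.009 0;0.0296 -0.0705 0.009 0;0.0296 -0.0705 0.009 0;0.0296 -0.0705 0.009 0;0.0296 -0.0705 0.009 0;0.0296 -0.0705 0.009 0;0.0296 -0.0705 0.009 0;0.0296 -0.0705 0.009 0" --fingers 0.5

```text
t: 14.12
tcp_pos: [0.496, 0.1026, 0.2006]
tcp_rot: [-0.127, 0.992, 0.0, -0.002]
contact_force: [0.3, -0.4, 0.7]
width: 0.0707
gripper_force: 0.0
```

Call:
step_arm --series "0.0296 -0.0705 0.009 0;0.0296 -0.0705 0.009 0;0.0296 -0.0705 0.009 0;0 0 0 0;0 0 0 0;0 0 0 0"

```text
t: 14.62
tcp_pos: [0.4808, -0.0088, 0.1884]
tcp_rot: [-0.126, 0.992, 0.001, -0.001]
contact_force: [-0.1, -0.4, -0.0]
width: 0.0709
gripper_force: 0.0
```

```bash
python3 -c "
from h import *
go(.482,-.0085,.130)"
```

```text
tcp [ 0.4808 -0.0088  0.1884] yaw -165.48 units [-0.0028 -0.0002  0.1167] w 0.0709 F [-0.1 -0.4 -0. ]
```

Good. Descend, close and lift.

Call:
step_arm --series "-0.001 0 0.045 0;0 0 0.045 0;0 0 0.027 0;0 0 0 0;0 0 0 0"

```text
t: 15.03
tcp_pos: [0.4814, -0.0075, 0.1304]
tcp_rot: [-0.128, 0.992, 0.0, -0.001]
contact_force: [0.2, -0.2, 1.0]
width: 0.0706
gripper_force: 0.0
```

Call:
step_arm --series "0 0 0 0;0 0 0 0;0 0 0 0;0 0 0 0;0 0 0 0;0 0 0 0;0 0 0 0;0 0 0 0" --fingers -1

```text
t: 15.7
tcp_pos: [0.4822, -0.0091, 0.1319]
tcp_rot: [-0.127, 0.992, 0.0, 0.001]
contact_force: [-0.2, 1.7, 2.6]
width: 0.0394
gripper_force: 19.9
```

Call:
step_arm --series "0 0 0 0;0 0 0 0"

```text
t: 15.87
tcp_pos: [0.4822, -0.0091, 0.132]
tcp_rot: [-0.127, 0.992, -0.0, 0.001]
contact_force: [0.1, 1.2, 3.7]
width: 0.0395
gripper_force: 19.9
```

```bash
python3 -c "
from h import *
go(.537,.3075,.115)"
```

```text
tcp [ 0.4822 -0.0091  0.132 ] yaw -165.45 units [-0.265   0.5854  0.0341] w 0.0395 F [0.1 1.2 3.7]
```

Call:
step_arm --series "0 0 -0.02 0;0 0 -0.05 0;0 0 -0.07 0;0 0 -0.06 0;-0.0099 0.022 0 0;-0.0232 0.0512 0 0;-0.0331 0.0732 0 0;-0.0331 0.0732 0 0"

```text
t: 16.53
tcp_pos: [0.502, 0.11, 0.2309]
tcp_rot: [-0.125, 0.992, -0.0, -0.001]
contact_force: [1.4, -0.3, -2.6]
width: 0.0397
gripper_force: 20.0
```

Call:
step_arm --series "-0.0331 0.0732 0 0;-0.0331 0.0732 0 0;-0.0331 0.0732 0 0;-0.0331 0.0732 0 0;-0.0232 0.0512 0 0;-0.0099 0.022 0 0;0 0 0 0;0 0 0 0"

```text
t: 17.2
tcp_pos: [0.5361, 0.307, 0.2301]
tcp_rot: [-0.127, 0.992, -0.001, -0.001]
contact_force: [0.2, -0.9, -3.2]
width: 0.0393
gripper_force: 20.0
```

Call:
step_arm --series "0 0 0.04 0;0 0 0.06 0;0 0 0.06 0;0 0 0.04 0;0 0 0.018 0;0 0 0.006 0;0 0 0 0;0 0 0 0"

```text
t: 17.87
tcp_pos: [0.5375, 0.3073, 0.1213]
tcp_rot: [-0.126, 0.992, 0.0, 0.002]
contact_force: [-0.3, -0.1, -2.3]
width: 0.0396
gripper_force: 20.0
```

```bash
python3 -c "
from h import *
go(.537,.3075,.115)"
```

```text
tcp [0.5375 0.3073 0.1213] yaw -165.5 units [0.0009 0.0007 0.0126] w 0.0396 F [-0.3 -0.1 -2.3]
```

Call:
step_arm --series "0 0 0.004 0;0 0 0.002 0;0 0 0 0;0 0 0 0"

```text
t: 18.2
tcp_pos: [0.5368, 0.3078, 0.117]
tcp_rot: [-0.127, 0.992, 0.0, 0.001]
contact_force: [-0.4, 0.6, -1.2]
width: 0.0393
gripper_force: 20.0
```

Call:
step_arm --series "0 0 0.004 0;0 0 0 0;0 0 0 0"

```text
t: 18.45
tcp_pos: [0.537, 0.3079, 0.117]
tcp_rot: [-0.127, 0.992, 0.0, 0.001]
contact_force: [-2.6, -1.7, 5.2]
width: 0.0395
gripper_force: 20.1
```

Call:
step_arm --series "0 0 0 0;0 0 0 0;0 0 0 0;0 0 0 0;0 0 0 0;0 0 0 0" --fingers 0.4

```text
t: 18.95
tcp_pos: [0.5364, 0.3076, 0.114]
tcp_rot: [-0.127, 0.992, 0.0, -0.0]
contact_force: [-0.1, -0.3, 0.2]
width: 0.0658
gripper_force: 0.0
```

Call:
step_arm --series "0 0 -0.03 0;0 0 -0.06 0;0 0 -0.07 0;0 0 -0.07 0;0 0 0 0;0.0112 -0.0719 0 0;0.0112 -0.0719 0 0;0.0112 -0.0719 0 0"

```text
t: 19.62
tcp_pos: [0.5472, 0.1984, 0.2293]
tcp_rot: [-0.128, 0.992, 0.0, 0.0]
contact_force: [0.7, 0.8, -0.5]
width: 0.0659
gripper_force: 0.0
```

Call:
step_arm --series "0.0112 -0.0719 0.01 0;0.0112 -0.0719 0.01 0;0.0112 -0.0719 0.01 0;0.0112 -0.0719 0.01 0;0.0112 -0.0719 0.01 0;0.0112 -0.0719 0.01 0;0.0112 -0.0719 0.01 0;0 0 0 0"

```text
t: 20.28
tcp_pos: [0.5721, -0.0607, 0.1924]
tcp_rot: [-0.123, 0.992, -0.001, -0.001]
contact_force: [0.4, 0.2, -1.0]
width: 0.0659
gripper_force: 0.0
```

Call:
step_arm --series "0 0 0 0;0 0 0 0"

```text
t: 20.45
tcp_pos: [0.5725, -0.0541, 0.1942]
tcp_rot: [-0.126, 0.992, 0.0, 0.0]
contact_force: [0.7, -0.4, -0.4]
width: 0.0656
gripper_force: 0.0
```

```bash
python3 -c "
from h import *
go(.573,-.0546,.112);wsnap('w3')
cv2.imwrite('pics/w3c.png',cv2.imread('pics/w3.png'))"
```

```text
tcp [ 0.5725 -0.0541  0.1942] yaw -165.47 units [-0.0007 -0.0013  0.1644] w 0.0656 F [ 0.7 -0.4 -0.4]
```

View pics/w3c.png

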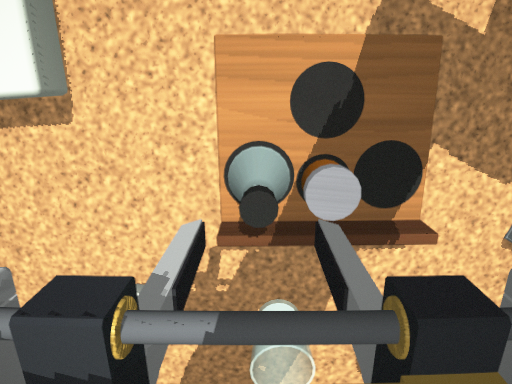

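Stopper (259,207) is centred between the fingers, and the empty pads show at (327,100) and (389,174). Descend and grip.

Call:
step_arm --series "0 0 0.06 0;0 0 0.06 0;0 0 0.038 0;0 0 0 0;0 0 0 0"

```text
t: 20.92
tcp_pos: [0.572, -0.0528, 0.1146]
tcp_rot: [-0.128, 0.992, 0.0, -0.001]
contact_force: [-0.1, 0.1, 0.1]
width: 0.0664
gripper_force: 0.0
```

Call:
step_arm --series "0 0 0 0;0 0 0 0;0 0 0 0;0 0 0 0;0 0 0 0;0 0 0 0;0 0 0 0;0 0 0 0" --fingers -1

```text
t: 21.58
tcp_pos: [0.5729, -0.0548, 0.1158]
tcp_rot: [-0.127, 0.992, -0.0, 0.001]
contact_force: [0.2, -0.3, 1.9]
width: 0.0289
gripper_force: 20.0
```

Call:
step_arm --series "0 0 0 0;0 0 0 0"

```text
t: 21.75
tcp_pos: [0.5729, -0.0547, 0.1158]
tcp_rot: [-0.127, 0.992, -0.0, 0.001]
contact_force: [0.4, -0.6, 2.9]
width: 0.0288
gripper_force: 20.0
```

```bash
python3 -c "
from h import *
go(.444,.367,.098)
for k,p,z in (('sq',(327,100),.018),('tall',(389,174),.018),('jar',(332,193),.066)): print(k,wray('w3',p,z).round(4))"
```

```text
tcp [ 0.5729 -0.0547  0.1158] yaw -165.46 units [0.0378 0.8812 0.035 ] w 0.0288 F [ 0.4 -0.6  2.9]
sq [ 0.4825 -0.0078  0.018 ]
tall [0.5378 0.0787 0.018 ]
jar [0.5616 0.012  0.066 ]
```

Call:
step_arm --series "0 0 -0.03 0;0 0 -0.06 0;0 0 -0.07 0;0 0 -0.07 0;0 0 -0.07 0;0.0017 0.04 0 0;0.0028 0.064 0 0;0.0034 0.0801 0 0"

```text
t: 22.57
tcp_pos: [0.5454, 0.0331, 0.2644]
tcp_rot: [-0.125, 0.992, 0.0, -0.001]
contact_force: [1.2, 1.2, -1.9]
width: 0.0288
gripper_force: 20.0
```

Call:
step_arm --series "0.0034 0.0801 0 0;0.0034 0.0801 0 0;0.0034 0.0801 0 0;0.0034 0.0801 0 0;0.0034 0.0801 0 0;0.0034 0.0801 0 0;0.0034 0.0801 0 0;0.0034 0.0801 0 0"

```text
t: 23.23
tcp_pos: [0.4503, 0.342, 0.2637]
tcp_rot: [-0.127, 0.992, -0.0, -0.001]
contact_force: [1.2, -0.2, -1.0]
width: 0.0284
gripper_force: 20.0
```

Call:
step_arm --series "0.0017 0.04 0 0;0.0007 0.016 0 0;0 0 0 0;0 0 0 0;0 0 0.05 0;0 0 0.06 0;0 0 0.06 0;0 0 0.06 0"

```text
t: 23.9
tcp_pos: [0.4448, 0.3649, 0.1494]
tcp_rot: [-0.125, 0.992, -0.0, 0.0]
contact_force: [0.1, 0.1, -2.4]
width: 0.0287
gripper_force: 20.0
```

Call:
step_arm --series "0 0 0.05 0;0 0 0.03 0;0 0 0.01 0;0 0 0 0;0 0 0 0;0 0 0 0"

```text
t: 24.4
tcp_pos: [0.4452, 0.3672, 0.1074]
tcp_rot: [-0.126, 0.992, 0.001, 0.002]
contact_force: [0.1, 0.3, -1.7]
width: 0.0283
gripper_force: 20.0
```

```bash
python3 -c "
from h import *
go(.444,.367,.098)"
```

```text
tcp [0.4452 0.3672 0.1074] yaw -165.51 units [0.0025 0.0002 0.0189] w 0.0283 F [ 0.1  0.3 -1.7]
```

Call:
step_arm --series "0 0 0.005 0;0 0 0.003 0;0 0 0.002 0;0 0 0 0;0 0 0 0"

```text
t: 24.82
tcp_pos: [0.444, 0.3673, 0.1008]
tcp_rot: [-0.127, 0.992, 0.0, 0.001]
contact_force: [0.3, 0.0, -1.6]
width: 0.0287
gripper_force: 20.0
```

Call:
step_arm --series "0 0 0.003 0;0 0 0 0;0 0 0 0"

```text
t: 25.07
tcp_pos: [0.4445, 0.3675, 0.1008]
tcp_rot: [-0.127, 0.992, 0.0, 0.001]
contact_force: [-1.1, -0.6, 4.4]
width: 0.0285
gripper_force: 20.0
```

Call:
step_arm --series "0 0 0 0;0 0 0 0;0 0 0 0;0 0 0 0;0 0 0 0;0 0 0 0" --fingers 0.2

```text
t: 25.57
tcp_pos: [0.4436, 0.3671, 0.0985]
tcp_rot: [-0.127, 0.992, -0.0, -0.0]
contact_force: [0.8, -0.2, -0.6]
width: 0.0562
gripper_force: 0.0
```

Call:
step_arm --series "0 0 -0.03 0;0 0 -0.06 0;0 0 -0.07 0;0 0 -0.08 0;0 0 0 0;-0.0049 -0.0745 0 0;-0.0049 -0.0745 0 0;-0.0049 -0.0745 0 0"

```text
t: 26.23
tcp_pos: [0.4791, 0.2602, 0.2189]
tcp_rot: [-0.128, 0.992, 0.0, 0.001]
contact_force: [0.8, -0.2, -1.2]
width: 0.0567
gripper_force: 0.0
```

```bash
python3 -c "
from h import *
d=get_image('scene');cv2.imwrite('pics/sc4.png',cv2.resize(d['pixels'][110:240,200:430,::-1],None,fx=3,fy=3))"
```

Call:
step_arm --series "-0.0049 -0.0745 0 0;-0.0049 -0.0745 0 0;-0.0049 -0.0745 0 0;-0.0049 -0.0745 0 0;-0.0049 -0.0745 0 0;-0.0049 -0.0745 0 0;-0.0049 -0.0745 0 0;0 0 0 0" --fingers 1

```text
t: 26.95
tcp_pos: [0.5625, 0.0067, 0.218]
tcp_rot: [-0.123, 0.992, -0.002, -0.0]
contact_force: [-0.4, 0.8, -0.2]
width: 0.0939
gripper_force: 0.0
```

Call:
step_arm --series "0 0 0.06 0;0 0 0.06 0;0 0 0.06 0;0 0 0 0;0 0 0 0"

```text
t: 27.37
tcp_pos: [0.5596, 0.0134, 0.127]
tcp_rot: [-0.127, 0.992, 0.001, -0.002]
contact_force: [-0.2, 0.1, 1.7]
width: 0.0937
gripper_force: 0.0
```

```bash
python3 -c "
from h import *
go(.5614,.0125,.065)"
```

```text
tcp [0.5596 0.0134 0.127 ] yaw -165.43 units [-0.0035 -0.0029  0.1239] w 0.0937 F [-0.2  0.1  1.7]
```

View pics/sc4.png

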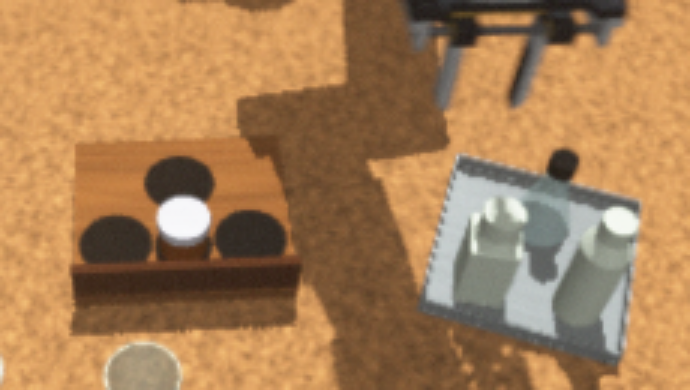

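All three stand upright well inside the tray, and the jar is alone on its pad. Gripping the jar now.

Call:
step_arm --series "-0.001 0 0.05 0;0 0 0.05 0;0 0 0.024 0;0 0 0 0;0 0 0 0"

```text
t: 27.78
tcp_pos: [0.5622, 0.0131, 0.0681]
tcp_rot: [-0.127, 0.992, -0.0, 0.001]
contact_force: [-0.5, -1.3, -0.2]
width: 0.0943
gripper_force: 0.0
```

Call:
step_arm --series "0 0 0 0;0 0 0 0;0 0 0 0;0 0 0 0;0 0 0 0;0 0 0 0;0 0 0 0;0 0 0 0" --fingers -1 --grip_force 15

```text
t: 28.45
tcp_pos: [0.5616, 0.0128, 0.0669]
tcp_rot: [-0.127, 0.992, -0.0, 0.0]
contact_force: [-0.6, 0.3, 0.6]
width: 0.0511
gripper_force: 15.0
```

Call:
step_arm --series "0 0 0 0;0 0 0 0;0 0 0 0"

```text
t: 28.7
tcp_pos: [0.5616, 0.0128, 0.0669]
tcp_rot: [-0.127, 0.992, -0.0, 0.0]
contact_force: [0.8, -0.8, 1.7]
width: 0.0516
gripper_force: 15.0
```

```bash
python3 -c "
from h import *
go(.4927,-.373,.065+.052)"
```

```text
tcp [0.5616 0.0128 0.0669] yaw -165.45 units [ 0.3272 -0.7122 -0.1   ] w 0.0516 F [ 0.8 -0.8  1.7]
```

Call:
step_arm --series "0 0 -0.03 0;0 0 -0.06 0;0 0 -0.07 0;0 0 -0.04 0;0.0164 -0.0356 0 0;0.0262 -0.057 0 0;0.0327 -0.0712 0 0;0.0327 -0.0712 0 0"

```text
t: 29.37
tcp_pos: [0.5383, -0.1149, 0.1663]
tcp_rot: [-0.128, 0.992, 0.0, -0.0]
contact_force: [1.1, 0.2, -1.2]
width: 0.0518
gripper_force: 15.0
```

Call:
step_arm --series "0.0327 -0.0712 0 0;0.0327 -0.0712 0 0;0.0327 -0.0712 0 0;0.0327 -0.0712 0 0;0.0327 -0.0712 0 0;0.0327 -0.0712 0 0;0.0164 -0.0356 0 0;0.0065 -0.0142 0 0"

```text
t: 30.03
tcp_pos: [0.4912, -0.3759, 0.1654]
tcp_rot: [-0.125, 0.992, 0.0, -0.001]
contact_force: [-0.1, -0.7, -1.9]
width: 0.0515
gripper_force: 15.0
```

Call:
step_arm --series "0 0 0 0;0 0 0 0;0 0 0.04 0;0 0 0.03 0;0 0 0.015 0;0 0 0 0;0 0 0 0;0 0 0 0"

```text
t: 30.7
tcp_pos: [0.4935, -0.3724, 0.1255]
tcp_rot: [-0.127, 0.992, -0.001, 0.001]
contact_force: [-0.4, 0.7, -1.3]
width: 0.0517
gripper_force: 15.0
```

```bash
python3 -c "
from h import *
go(.4927,-.373,.117)
d=get_image('side');cv2.imwrite('pics/si5.png',cv2.resize(d['pixels'][230:384,200:400,::-1],None,fx=3,fy=3))"
```

```text
tcp [ 0.4935 -0.3724  0.1255] yaw -165.38 units [ 0.0019 -0.0008  0.017 ] w 0.0517 F [-0.4  0.7 -1.3]
```

View pics/si5.png

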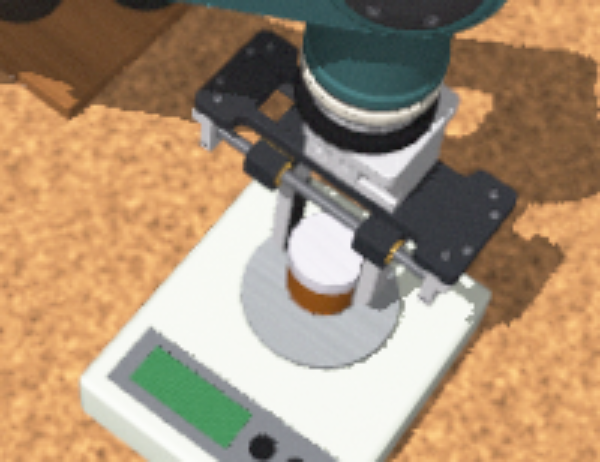

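The jar hangs just above the pan, roughly at its centre (pan 320,300; jar foot ~322,290). Lower it onto the pan.

Call:
step_arm --series "0 0 0.005 0;0 0 0.004 0;0 0 0.002 0;0 0 0 0;0 0 0 0"

```text
t: 31.17
tcp_pos: [0.4927, -0.3729, 0.119]
tcp_rot: [-0.127, 0.992, -0.0, 0.0]
contact_force: [-0.1, 0.5, -1.0]
width: 0.0521
gripper_force: 15.0
```

Call:
step_arm --series "0 0 0.003 0;0 0 0 0;0 0 0 0"

```text
t: 31.42
tcp_pos: [0.4927, -0.3729, 0.1189]
tcp_rot: [-0.127, 0.992, -0.0, 0.0]
contact_force: [-2.7, 1.6, 6.1]
width: 0.0518
gripper_force: 15.0
```

Call:
step_arm --series "0 0 0 0;0 0 0 0;0 0 0 0;0 0 0 0;0 0 0 0;0 0 0 0;0 0 0 0" --fingers 0.9

```text
t: 32.0
tcp_pos: [0.4926, -0.3728, 0.117]
tcp_rot: [-0.127, 0.992, 0.0, -0.0]
contact_force: [-0.2, -0.0, -0.5]
width: 0.0889
gripper_force: 0.0
```

Call:
step_arm --series "0 0 -0.03 0;0 0 -0.06 0;0 0 -0.08 0;0 0 -0.08 0;0 0 0 0;0 0 0 0;0 0 0 0"

```text
t: 32.58
tcp_pos: [0.4926, -0.3727, 0.2418]
tcp_rot: [-0.127, 0.992, 0.0, -0.0]
contact_force: [0.3, 0.2, -0.5]
width: 0.0888
gripper_force: 0.0
```

```bash
python3 -c "
from h import *
go(.444,.367,.24);wsnap('w6')
cv2.imwrite('pics/w6c.png',cv2.imread('pics/w6.png')[0:300])"
```

```text
tcp [ 0.4926 -0.3727  0.2418] yaw -165.45 units [-0.2776  1.4564  0.0041] w 0.0888 F [ 0.3  0.2 -0.5]
```

View pics/w6c.png

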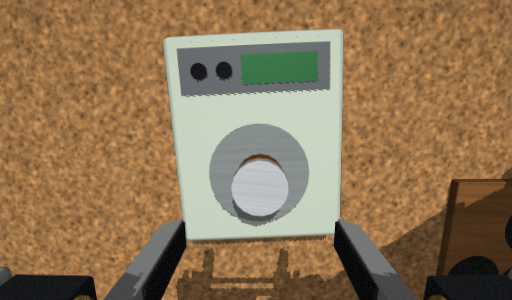

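```bash
python3 -c "
from h import *
print(wray('w6',(259,174.5),.07),wray('w6',(260,187),.118))"
```

```text
[ 0.49182167 -0.37292829  0.07      ] [ 0.49134986 -0.37200367  0.118     ]
```

Call:
step_arm --series "-0.0154 0.0809 0 0;-0.0154 0.0809 0 0;-0.0154 0.0809 0 0;-0.0154 0.0809 0 0;-0.0154 0.0809 0 0;-0.0154 0.0809 0 0;-0.0154 0.0809 0 0;-0.0154 0.0809 0 0" --fingers 0.2

```text
t: 33.4
tcp_pos: [0.4697, -0.0422, 0.2405]
tcp_rot: [-0.126, 0.992, 0.001, -0.001]
contact_force: [0.5, -0.6, 0.2]
width: 0.0564
gripper_force: 0.0
```

Call:
step_arm --series "-0.0154 0.0809 0 0;-0.0154 0.0809 0 0;-0.0154 0.0809 0 0;-0.0154 0.0809 0 0;-0.0154 0.0809 0 0;-0.0154 0.0809 0 0;-0.0154 0.0809 0 0;-0.0154 0.0809 0 0"

```text
t: 34.07
tcp_pos: [0.4481, 0.2863, 0.2405]
tcp_rot: [-0.127, 0.992, -0.001, -0.001]
contact_force: [0.3, 0.4, 0.4]
width: 0.0567
gripper_force: 0.0
```

Call:
step_arm --series "-0.0154 0.0809 0 0;-0.0154 0.0809 0 0;0 0 0 0;0 0 0 0;0 0 0 0"

```text
t: 34.48
tcp_pos: [0.4434, 0.3663, 0.2406]
tcp_rot: [-0.127, 0.992, -0.001, -0.001]
contact_force: [0.6, 0.0, -0.3]
width: 0.0566
gripper_force: 0.0
```

```bash
python3 -c "
from h import *
go(.444,.367,.098)"
```

```text
tcp [0.4434 0.3663 0.2406] yaw -165.42 units [-0.0022  0.0016  0.2853] w 0.0566 F [ 0.6  0.  -0.3]
```

The jar is about 1 mm from the pan centre. Fetch the flask back.

Call:
step_arm --series "-0.001 0.001 0.06 0;0 0 0.06 0;0 0 0.06 0;0 0 0.06 0;0 0 0.03 0;0 0 0.012 0;0 0 0 0;0 0 0 0"

```text
t: 35.15
tcp_pos: [0.4451, 0.3666, 0.1023]
tcp_rot: [-0.126, 0.992, 0.0, 0.001]
contact_force: [-0.1, 0.7, -0.0]
width: 0.0566
gripper_force: 0.0
```

Call:
step_arm --series "0 0 0 0;0 0 0 0;0 0 0 0;0 0 0 0;0 0 0 0;0 0 0 0;0 0 0 0;0 0 0 0" --fingers -1 --grip_force 20

```text
t: 35.82
tcp_pos: [0.4447, 0.3675, 0.1021]
tcp_rot: [-0.127, 0.992, 0.0, 0.001]
contact_force: [0.2, -1.1, 3.4]
width: 0.0283
gripper_force: 20.0
```

```bash
python3 -c "
from h import *
go(.573,-.0548,.113)"
```

```text
tcp [0.4447 0.3675 0.1021] yaw -165.45 units [-0.0361 -0.882  -0.0219] w 0.0283 F [ 0.2 -1.1  3.4]
```

Call:
step_arm --series "0 0 -0.03 0;0 0 -0.06 0;0 0 -0.07 0;0 0 -0.07 0;0 0 -0.07 0;-0.0016 -0.04 0 0;-0.0026 -0.064 0 0;-0.0033 -0.0802 0 0"

```text
t: 36.48
tcp_pos: [0.4705, 0.28, 0.2509]
tcp_rot: [-0.129, 0.992, 0.001, -0.0]
contact_force: [-0.3, -0.1, -2.1]
width: 0.0286
gripper_force: 20.0
```

Call:
step_arm --series "-0.0033 -0.0802 0 0;-0.0033 -0.0802 0 0;-0.0033 -0.0802 0 0;-0.0033 -0.0802 0 0;-0.0033 -0.0802 0 0;-0.0033 -0.0802 0 0;-0.0033 -0.0802 0 0;-0.0033 -0.0802 0 0"

```text
t: 37.15
tcp_pos: [0.5642, -0.0297, 0.2499]
tcp_rot: [-0.127, 0.992, 0.001, -0.001]
contact_force: [1.0, -0.1, -1.6]
width: 0.0285
gripper_force: 20.0
```

Call:
step_arm --series "-0.0016 -0.04 0 0;-0.0007 -0.016 0 0;0 0 0 0;0 0 0 0;0 0 0.05 0;0 0 0.06 0;0 0 0.06 0;0 0 0.05 0"

```text
t: 37.82
tcp_pos: [0.5715, -0.0521, 0.1394]
tcp_rot: [-0.128, 0.992, 0.001, -0.001]
contact_force: [-0.1, 0.5, -2.0]
width: 0.0286
gripper_force: 20.0
```

Call:
step_arm --series "0 0 0.024 0;0 0 0.012 0;0 0 0.004 0;0 0 0 0;0 0 0 0;0 0 0 0"

```text
t: 38.32
tcp_pos: [0.5738, -0.0549, 0.1234]
tcp_rot: [-0.127, 0.992, -0.001, 0.002]
contact_force: [0.3, 0.6, -1.7]
width: 0.0289
gripper_force: 20.0
```

```bash
python3 -c "
from h import *
go(.573,-.0548,.113)"
```

```text
tcp [ 0.5738 -0.0549  0.1234] yaw -165.44 units [0.0015 0.0006 0.0209] w 0.0289 F [ 0.3  0.6 -1.7]
```

Call:
step_arm --series "0 0 0.005 0;0 0 0.003 0;0 0 0.003 0;0 0 0 0;0 0 0 0"

```text
t: 38.73
tcp_pos: [0.5731, -0.0552, 0.1171]
tcp_rot: [-0.127, 0.992, -0.0, 0.001]
contact_force: [-1.3, 0.2, 4.9]
width: 0.0285
gripper_force: 20.0
```

Call:
step_arm --series "0 0 0.002 0;0 0 0 0;0 0 0 0"

```text
t: 38.98
tcp_pos: [0.5733, -0.0552, 0.1171]
tcp_rot: [-0.127, 0.992, -0.001, 0.001]
contact_force: [-2.6, -0.2, 7.9]
width: 0.0287
gripper_force: 20.0
```

Call:
step_arm --series "0 0 0 0;0 0 0 0;0 0 0 0;0 0 0 0;0 0 0 0;0 0 0 0" --fingers 0.2

```text
t: 39.48
tcp_pos: [0.5724, -0.0547, 0.1143]
tcp_rot: [-0.127, 0.992, 0.0, -0.0]
contact_force: [0.2, 0.4, -0.6]
width: 0.0566
gripper_force: 0.0
```

Call:
step_arm --series "0 0 -0.03 0;0 0 -0.06 0;0 0 -0.07 0;0 0 -0.07 0;0 0 0 0;-0.0112 0.0719 0 0;-0.0112 0.0719 0 0;-0.0112 0.0719 0 0"

```text
t: 40.15
tcp_pos: [0.5616, 0.0544, 0.2295]
tcp_rot: [-0.126, 0.992, 0.0, 0.0]
contact_force: [0.4, 0.5, -0.5]
width: 0.0566
gripper_force: 0.0
```

Call:
step_arm --series "-0.0112 0.0719 0 0;-0.0112 0.0719 0 0;-0.0112 0.0719 0 0;-0.0112 0.0719 0 0;-0.0112 0.0719 0 0;-0.0112 0.0719 0 0;-0.0112 0.0719 0 0;0 0 0 0" --fingers 0.4

```text
t: 40.82
tcp_pos: [0.5346, 0.3133, 0.2285]
tcp_rot: [-0.13, 0.991, 0.002, -0.001]
contact_force: [0.3, 0.4, 0.4]
width: 0.0661
gripper_force: 0.0
```

Call:
step_arm --series "0 0 0 0;0 0 0 0"

```text
t: 40.98
tcp_pos: [0.5364, 0.3068, 0.2291]
tcp_rot: [-0.127, 0.992, -0.0, -0.0]
contact_force: [0.1, -0.6, 0.4]
width: 0.066
gripper_force: 0.0
```

```bash
python3 -c "
from h import *
go(.537,.3077,.115)"
```

```text
tcp [0.5364 0.3068 0.2291] yaw -165.44 units [-0.0019  0.0016  0.2283] w 0.066 F [ 0.1 -0.6  0.4]
```

Call:
step_arm --series "-0.001 0.001 0.06 0;0 0 0.06 0;0 0 0.06 0;0 0 0.035 0;0 0 0.012 0;0 0 0 0;0 0 0 0"

```text
t: 41.57
tcp_pos: [0.5377, 0.307, 0.1174]
tcp_rot: [-0.126, 0.992, 0.0, 0.001]
contact_force: [-0.5, -0.3, 1.2]
width: 0.0657
gripper_force: 0.0
```

Call:
step_arm --series "0 0 0 0;0 0 0 0;0 0 0 0;0 0 0 0;0 0 0 0;0 0 0 0;0 0 0 0;0 0 0 0" --fingers -1

```text
t: 42.23
tcp_pos: [0.5372, 0.3081, 0.1173]
tcp_rot: [-0.127, 0.992, 0.0, 0.001]
contact_force: [-0.5, 0.3, 5.2]
width: 0.0395
gripper_force: 20.0
```

```bash
python3 -c "
from h import *
go(.4821,-.0088,.130)"
```

```text
tcp [0.5372 0.3081 0.1173] yaw -165.44 units [ 0.266  -0.5856 -0.0259] w 0.0395 F [-0.5  0.3  5.2]
```

Call:
step_arm --series "0 0 -0.03 0;0 0 -0.06 0;0 0 -0.08 0;0 0 -0.07 0;0.0099 -0.022 0 0;0.0232 -0.0512 0 0;0.0333 -0.0732 0 0;0.0333 -0.0732 0 0"

```text
t: 42.9
tcp_pos: [0.5148, 0.188, 0.2337]
tcp_rot: [-0.128, 0.992, -0.0, -0.002]
contact_force: [1.4, -1.1, -2.8]
width: 0.0399
gripper_force: 20.0
```

Call:
step_arm --series "0.0333 -0.0732 0 0;0.0333 -0.0732 0 0;0.0333 -0.0732 0 0;0.0333 -0.0732 0 0;0.0232 -0.0512 0 0;0.0099 -0.022 0 0;0 0 0 0;0 0 0 0"

```text
t: 43.57
tcp_pos: [0.4808, -0.0093, 0.2346]
tcp_rot: [-0.126, 0.992, 0.001, -0.001]
contact_force: [-0.1, -0.2, -1.7]
width: 0.0396
gripper_force: 20.0
```

Call:
step_arm --series "0 0 0.04 0;0 0 0.06 0;0 0 0.06 0;0 0 0.026 0;0 0 0.01 0;0 0 0.004 0;0 0 0 0;0 0 0 0"

```text
t: 44.23
tcp_pos: [0.4826, -0.0086, 0.1376]
tcp_rot: [-0.127, 0.992, -0.0, 0.001]
contact_force: [0.6, -0.3, -1.7]
width: 0.0396
gripper_force: 20.0
```

```bash
python3 -c "
from h import *
go(.4821,-.0088,.130)"
```

```text
tcp [ 0.4826 -0.0086  0.1376] yaw -165.4 units [ 0.0011 -0.0001  0.0153] w 0.0396 F [ 0.6 -0.3 -1.7]
```

Call:
step_arm --series "0 0 0.005 0;0 0 0.003 0;0 0 0.002 0;0 0 0 0;0 0 0 0"

```text
t: 44.65
tcp_pos: [0.4821, -0.0091, 0.1323]
tcp_rot: [-0.127, 0.992, -0.0, 0.001]
contact_force: [-1.6, -0.2, 2.4]
width: 0.0397
gripper_force: 20.0
```

Call:
step_arm --series "0 0 0.003 0;0 0 0 0;0 0 0 0"

```text
t: 44.9
tcp_pos: [0.4824, -0.009, 0.1323]
tcp_rot: [-0.127, 0.992, -0.0, 0.001]
contact_force: [-3.0, 0.6, 9.0]
width: 0.0396
gripper_force: 20.0
```

Call:
step_arm --series "0 0 0 0;0 0 0 0;0 0 0 0;0 0 0 0;0 0 0 0;0 0 0 0" --fingers 0.4

```text
t: 45.4
tcp_pos: [0.4815, -0.009, 0.1295]
tcp_rot: [-0.127, 0.992, 0.0, -0.0]
contact_force: [-0.3, -0.7, -0.8]
width: 0.0656
gripper_force: 0.0
```

Call:
step_arm --series "0 0 -0.03 0;0 0 -0.06 0;0 0 -0.07 0;0 0 -0.06 0;0 0 0 0;-0.0296 0.0705 0 0;-0.0296 0.0705 0 0;-0.0296 0.0705 0 0"

```text
t: 46.07
tcp_pos: [0.4981, 0.1052, 0.2394]
tcp_rot: [-0.125, 0.992, 0.0, 0.0]
contact_force: [0.5, -0.1, -0.0]
width: 0.0657
gripper_force: 0.0
```

Call:
step_arm --series "-0.0296 0.0705 0 0;-0.0296 0.0705 0 0;-0.0296 0.0705 0 0;-0.0296 0.0705 0 0;-0.0296 0.0705 0 0;-0.0296 0.0705 0 0;-0.0296 0.0705 0 0;-0.0296 0.0705 0 0"

```text
t: 46.73
tcp_pos: [0.5415, 0.4091, 0.2386]
tcp_rot: [-0.127, 0.992, -0.0, -0.001]
contact_force: [1.3, 0.0, -0.7]
width: 0.0655
gripper_force: 0.0
```

Call:
step_arm --series "0 0 0 0;0 0 0 0;0 0 0 0"

```text
t: 46.98
tcp_pos: [0.5416, 0.4067, 0.2387]
tcp_rot: [-0.127, 0.992, -0.001, -0.001]
contact_force: [0.1, 0.1, 1.5]
width: 0.0657
gripper_force: 0.0
```

```bash
python3 -c "
from h import *
go(.5416,.407,.1395)"
```

```text
tcp [0.5416 0.4067 0.2387] yaw -165.44 units [-0.0004  0.0009  0.1984] w 0.0657 F [0.1 0.1 1.5]
```

Call:
step_arm --series "0 0 0.05 0;0 0 0.06 0;0 0 0.05 0;0 0 0.03 0;0 0 0.007 0;0 0 0 0;0 0 0 0"

```text
t: 47.57
tcp_pos: [0.5425, 0.4064, 0.1432]
tcp_rot: [-0.126, 0.992, 0.0, 0.001]
contact_force: [-0.6, -0.1, 0.0]
width: 0.0657
gripper_force: 0.0
```

Call:
step_arm --series "0 0 0 0;0 0 0 0;0 0 0 0;0 0 0 0;0 0 0 0;0 0 0 0;0 0 0 0;0 0 0 0" --fingers -1

```text
t: 48.23
tcp_pos: [0.5419, 0.4073, 0.1416]
tcp_rot: [-0.127, 0.992, 0.0, 0.0]
contact_force: [0.1, -0.1, 1.9]
width: 0.0313
gripper_force: 20.0
```

Call:
step_arm --series "0 0 0 0;0 0 0 0"

```text
t: 48.4
tcp_pos: [0.5419, 0.4073, 0.1416]
tcp_rot: [-0.127, 0.992, 0.0, 0.0]
contact_force: [-0.5, 0.2, 2.5]
width: 0.0314
gripper_force: 20.0
```

```bash
python3 -c "
from h import *
go(.5377,.0769,.154)"
```

```text
tcp [0.5419 0.4073 0.1416] yaw -165.45 units [ 0.1742 -0.6376 -0.0251] w 0.0314 F [-0.5  0.2  2.5]
```

Call:
step_arm --series "0 0 -0.03 0;0 0 -0.05 0;0 0 -0.06 0;0 0 -0.04 0;0.005 -0.02 0 0;0.01 -0.04 0 0;0.017 -0.06 0 0;0.02 -0.075 0 0"

```text
t: 49.07
tcp_pos: [0.5398, 0.3058, 0.2278]
tcp_rot: [-0.128, 0.992, -0.0, -0.002]
contact_force: [0.4, -1.8, -3.2]
width: 0.0321
gripper_force: 20.0
```

Call:
step_arm --series "0.02 -0.075 0 0;0.02 -0.075 0 0;0.02 -0.075 0 0;0.02 -0.075 0 0;0.018 -0.065 0 0;0.014 -0.045 0 0;0.01 -0.033 0 0;0 0 0 0"

```text
t: 49.73
tcp_pos: [0.5363, 0.0724, 0.2286]
tcp_rot: [-0.124, 0.992, -0.001, -0.002]
contact_force: [0.1, -0.5, -2.3]
width: 0.0315
gripper_force: 20.0
```

Call:
step_arm --series "0 0 0 0;0 0 0.04 0;0 0 0.05 0;0 0 0.03 0;0 0 0.016 0;0 0 0.004 0;0 0 0 0;0 0 0 0"

```text
t: 50.4
tcp_pos: [0.5382, 0.0771, 0.1622]
tcp_rot: [-0.127, 0.992, 0.0, 0.001]
contact_force: [0.2, -0.2, -1.1]
width: 0.0316
gripper_force: 20.0
```

```bash
python3 -c "
from h import *
go(.5377,.0769,.154)"
```

```text
tcp [0.5382 0.0771 0.1622] yaw -165.41 units [ 0.0011 -0.      0.0164] w 0.0316 F [ 0.2 -0.2 -1.1]
```

Call:
step_arm --series "0 0 0.005 0;0 0 0.003 0;0 0 0.002 0;0 0 0 0;0 0 0 0"

```text
t: 50.82
tcp_pos: [0.5379, 0.0766, 0.1566]
tcp_rot: [-0.127, 0.992, 0.0, 0.0]
contact_force: [-0.1, 0.1, -1.5]
width: 0.0315
gripper_force: 20.0
```

Call:
step_arm --series "0 0 0.002 0;0 0 0 0;0 0 0 0"

```text
t: 51.07
tcp_pos: [0.5382, 0.0766, 0.1566]
tcp_rot: [-0.127, 0.992, -0.0, 0.001]
contact_force: [-0.1, -0.7, 3.7]
width: 0.0316
gripper_force: 20.0
```

Call:
step_arm --series "0 0 0 0;0 0 0 0;0 0 0 0;0 0 0 0;0 0 0 0;0 0 0 0" --fingers 0.3

```text
t: 51.57
tcp_pos: [0.5377, 0.0766, 0.155]
tcp_rot: [-0.127, 0.992, 0.0, -0.0]
contact_force: [0.4, 0.3, -0.4]
width: 0.0608
gripper_force: 0.0
```

Call:
step_arm --series "0 0 -0.03 0;0 0 -0.06 0;0 0 -0.07 0;0 0 -0.07 0;0.06 0 -0.05 0;0.06 0 -0.05 0;0.06 0 -0.03 0;0 0 0 0"

```text
t: 52.23
tcp_pos: [0.4486, 0.0534, 0.3416]
tcp_rot: [-0.126, 0.992, -0.001, 0.005]
contact_force: [0.5, -0.4, 1.4]
width: 0.061
gripper_force: 0.0
```

Call:
step_arm --series "0 0 0 0;0 0 0 0;0 0 0 0"

```text
t: 52.48
tcp_pos: [0.4509, 0.0541, 0.3334]
tcp_rot: [-0.127, 0.992, 0.0, -0.001]
contact_force: [1.1, -0.8, -0.3]
width: 0.0609
gripper_force: 0.0
```

```bash
python3 -c "
from h import *
wsnap('w9');d=get_image('scene')['pixels'][:,:,::-1]
cv2.imwrite('pics/end.png',cv2.vconcat([cv2.resize(d[100:240,100:430],(778,330)),cv2.resize(cv2.imread('pics/w9.png')[0:200],(778,270))[:, :]]))"
```

```text
(no output)
```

View pics/end.png

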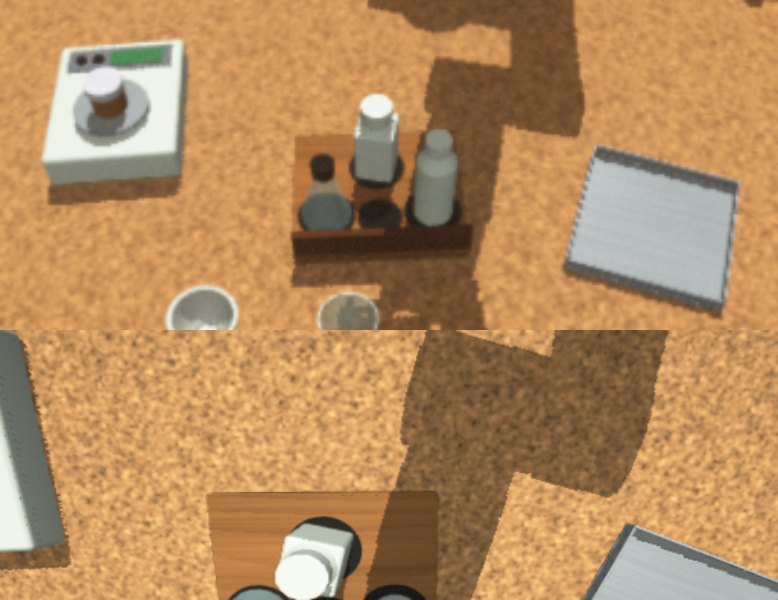

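The jar stands on the pan, all three vessels are upright on their own pads, the tray is empty, and the arm is clear.

```bash
python3 -c "
from rig import *
print(finish_job())"
```

```text
the job is handed in; nothing more can be done
None
```

The job is handed in: the jar stands about 1 mm from the centre of the balance pan, and both bottles and the flask are upright on the pads they came from. No verdict was returned.

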